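# Set the decorating wheel to its fast speed and start it

### The job

On the grey speed console, push the orange sliding lever from beside the red mark, past the click at the yellow mark, fully home at the double green mark; then press the green start button all the way down and let it come up again. Use only the fingertips or the outside of the fingers: do not grip the lever, and do not press start before the lever is home. Leave the vase, the cup, the jar and the bowl standing where they are, and finish clear of everything.

Things in the scene. Friction and masses are not known exactly. Their poses are not given: they have to be found in the camera images.
- console: Grey fixed box, aluminium top, 150 (x) by 200 (y) by 60 mm high. Origin: centre of its underside; z up. On top: a black slot along y at x = +30 mm with the orange lever; the green start button at x = -40, y = +55; marks at x = +63: one red (stop) at y = -40, one yellow (slow) at 0, two green (fast) at +40; a blue cup near x = -44, y = -60. Place and yaw vary.
- paddle (a point): Centre of the lever's orange paddle, an upright block 40 mm (console x) by 14 mm (console y, the sliding direction) by 30 mm high on a 10 mm steel stem. Its bottom is 12 mm and its top 42 mm above the console's top; this point is 27 mm above it (87 mm above the bench). Axes as the console's. Push it towards console +y on its -y face.
- fast_stop (a point): Fixed point on the console where the paddle's centre is when the lever is fully home at the fast end.
- lever (a joint): Slide of the lever along console +y, in m: 0 at the red mark, 0.04 at the yellow mark (first detent), 0.08 at the hard end stop at the double green mark. It starts at 0 to 0.015. It slides with 1.5 N and stays where it is left, but takes about 7 N to push over the sprung humps at 0.034 and 0.046 (either side of yellow) and 0.074, past which it snaps on to the stop.
- start_top (a point): Centre of the top face of the green start button, 16 mm in radius; z up. It is pressed straight down.
- start (a joint): Travel of the start button, in m: 0 up, 0.006 fully down. A spring returns it; about 5 N press it fully down, and there is a hard stop beneath.
- wheel: Decorating turntable fixed to the bench, 190 mm in diameter, 50 mm high, with a red top. Origin: centre of its underside. It stands beside the console, to either side. It does not turn here; leave it.
- vase: White, blue and green porcelain vase, loose, standing in the middle of the turntable: 170 mm high, up to 100 mm wide. Origin: centre of its underside. Leave it.
- cup: Small blue handleless cup, loose, standing on the console's top: 42 mm high, 42 mm wide. Origin: centre of its underside. Leave it.
- jar: Amber jar with a yellow cap, loose, on the bench beyond the console: 65 mm high, 56 mm wide. Origin: centre of its underside. Leave it.
- bowl: White bowl, loose, on the bench beyond the console: 50 mm high, 110 mm wide. Origin: centre of its underside. Leave it.
Mind the look-alikes: they are no part of the job. What is shaped like the bowl but pink is not meant.

How it is judged (in metres and radians):
On the way, in this order (a step that is already met when the one before it is completed fails the run):
1. the lever is fully home at the fast end (value of joint lever above 0.076 m), for 0.2 s.
2. the start button is pressed down (value of joint start above 0.0045 m and value of joint lever above 0.076 m), for 0.05 s.
At the end, for the whole second after the job is handed in: The lever is within 4 mm of its fast end stop and at rest, the start button is up again (within 2 mm), and the vase, cup, jar and bowl stand upright and at rest within 20 mm of where they began (value of joint lever above 0.076 m and velocity of joint lever below 0.01 m/s and value of joint start below 0.002 m and distance of each of vase, cup, jar, bowl from where it was at the start of the episode below 0.02 m and angle between each of vase, cup, jar, bowl's own z axis and vertical below 0.2 rad and linear speed of each of vase, cup, jar, bowl below 0.02 m/s); the robot touches nothing.
It fails at once if start pressed before the lever is home (value of joint start above 0.003 m and value of joint lever below 0.074 m).
It fails at once if the lever's paddle taken between the fingers (y of the grasp point in the frame of paddle between -0.008 and 0.008 m and x of the grasp point in the frame of paddle between -0.026 and 0.026 m and z of the grasp point in the frame of paddle below 0.024 m).
It fails at once if the vase, cup, jar or bowl shifted, knocked over or lifted (distance of any of vase, cup, jar, bowl from where it was at the start of the episode above 0.02 m or angle between any of vase, cup, jar, bowl's own z axis and vertical above 0.35 rad).
It also fails if it takes over 45 s, if anything falls off the work surface, if the arm or the gripper's body presses on something with over 40 N, if the wrist force passes 120 N, or if a joint passes its speed limit or range.

### The arm

A 7-joint arm with a two-finger parallel gripper is mounted at the origin on the work surface. World frame = base frame: x ahead of the robot, y to its left, z up, the work surface at z = 0. Lengths are in mm, angles in rad, forces in N, time in s.
With the tool pointing down it reaches from about 400 to 875 mm from the base axis. Payload 4.4 kg.
Tool frame: the origin (TCP) lies at the very end of the fingers, on their centre line; the grasp point (between the pads) lies 19 mm behind it (ctrl.grip_depth is the distance from the TCP to the grasp point, in mm); z points along the fingers, x is the direction in which the jaws open and shut, and the axes are right-handed (so a half turn about z gives the same grasp; the last joint's range is limited). The gripper opens to 85 mm and grips with 20 to 120 N. Pads are 22 mm wide; open, the fingers measure 114 mm over their backs; the gripper's body (76 mm by 85 mm) begins 54 mm behind the grasp point. The pads swing forward as they close: fully open they stand 13 mm farther back than shut.
Start: joints at [-1.358, 0.628, 0.038, 1.517, -0.027, 0.996, -0.02], TCP at [178.857, 624.922, 231.313] pointing down, gripper open.
Joint ranges: [-3.06, 3.06], [-0.37, 2.12], [-1.25, 1.32], [0.18, 2.47], [-1.1, 4.24], [0.23, 1.98], [-2.94, 2.94]. Speed limits (rad/s): [2.57, 2.57, 3.14, 3.14, 3.14, 3.14, 3.14].

### API

Orientations are given as [roll, pitch, yaw] about the fixed x, y, z axes, in that order (R = Rz(yaw) Ry(pitch) Rx(roll)).
In Python, from cell import ctrl gives the robot as it stands.
- The arm moves only by the shell command python3 -m creep 'ROWS'. ROWS is JSON, a list of rows, each an object with "hand": the opening, from 0 (shut) to 1 (fully open); "travel": the shift along the tool's x, y, z in cm, a list of three; "angular": the turn, a rotation vector about the tool's x, y, z in degrees, a list of three. In form: [{"hand": hand, "travel": [tx, ty, tz], "angular": [rx, ry, rz]}, ...]. A call has 1 to 20 rows; each row is the pose to reach, as a shift and turn from the pose measured when the call began, along the tool's axes at that moment; what a row does not reach only later rows make up. A row lasts 1/10 s, in which the tool goes at most 50 mm and 8.59 degrees, less where a joint would pass 70% of its speed; a pose out of reach is approached as far as the arm can. A call with a gripper value outside its range is refused whole. The fingers move at their own pace and stop on an object; the grip force is fixed at half the most. Time passes only in rows, so rows that repeat a pose let the fingers close. It gives the time, the measured TCP pose, the force and the opening at its end, in the units of the state.
- ctrl.read_state(): the state, without advancing time (a new reading comes with each control period).
- ctrl.get_image(name): name is "scene" or "top" or "wrist"; returns a dict with "frame" (384x512x3 uint8, red, green, blue), "fx", "fy", "cx", "cy" (pixels), "origin" and "orientation" of the camera in the world. Camera axes: x right, y down, z forward; pixel columns grow to the right and rows downward; lengths in mm; the calibration is good to about 2 mm. A picture is of the moment at which its call begins. There is no depth.
- ctrl.finish_job(): hands the job in, once; it reports no verdict.
Trained networks look in the newest picture that a camera, given by its name, has taken for a name from the list of things; names that differ only in an ending like _2 or _b are one class to them, and where a whole thing is asked for, a point or a joint stands for the part that bears it (a point fixed in the world has none). Each returns a list of dicts, best first, with "confidence" (0 to 1); they miss things now and then, are a little off and sometimes report something else, mostly with a low value. They report only what shows in the picture. A call takes as long as a camera call. They do not tell look-alikes from the thing itself.
- ctrl.regions_of(camera, thing): "region" (384x512 bool, what is visible of it).
- ctrl.spot_point(camera, thing): "at" ([x, y, z] in mm, in world coordinates, good to about 4 mm: a listed point, or the origin of a listed thing).
The state is a dict: "clock": time; "qpos": joint angles; "qd": joint speeds; "tau": joint torques, N m; "eef_pos": TCP position; "tool_rot": TCP orientation; "force": force on the tool from outside, world axes, zero at the start; "torque": the same for the moment, N m; "width": finger opening in mm.
Only numpy, scipy, OpenCV 4.12 (cv2) and the standard library are available. Lean on these libraries where they do the work, as an engineer would, in place of code of your own. Each camera call takes 0.05 s, during which the arm holds its last target. There are 200 camera calls.

## Working session

There is one attempt and no reset: what is moved stays moved. The work goes in short steps, Python scripts to look and compute and a shell command to move; the robot and the scene stay as the last step left them, time stands still between calls to the robot, and variables do not carry over. Pictures are saved under pics/ and viewed, about 8 in all and at most 12, crops included, and the job is handed in when it is done.

```bash
mkdir -p pics; ls; cat > h.py <<'E'
import numpy as np, cv2
from scipy.spatial.transform import Rotation as R
from cell import ctrl
def save(n,f,crop=None,s=1):
    im=f["frame"]
    if crop: im=im[crop[1]:crop[3],crop[0]:crop[2]]
    im=cv2.resize(im,None,fx=s,fy=s,interpolation=cv2.INTER_CUBIC)
    cv2.imwrite(f"pics/{n}.png",im[:,:,::-1])
def rot(o):
    o=np.array(o,float)
    return o if o.shape==(3,3) else (R.from_euler('xyz',o) if o.size==3 else R.from_quat(o)).as_matrix()
def proj(f,p):
    c=rot(f["orientation"]).T@(np.array(p,float)-f["origin"]); return np.array([f["fx"]*c[0]/c[2]+f["cx"],f["fy"]*c[1]/c[2]+f["cy"]])
def onplane(f,u,v,z):
    d=rot(f["orientation"])@[(u-f["cx"])/f["fx"],(v-f["cy"])/f["fy"],1]; o=np.array(f["origin"],float)
    return o+d*(z-o[2])/d[2]
E
python3 - <<'E'
from h import *
s=ctrl.read_state(); print(s["clock"],s["eef_pos"],s["tool_rot"],s["width"],s["force"])
ims=[]
for c in("scene","top"):
    f=ctrl.get_image(c); print(c,f["origin"],f["orientation"],f["fx"],f["cx"],f["cy"])
    ims.append(f["frame"])
    for t in("console","paddle","fast_stop","start_top","vase","wheel","cup","jar","bowl"):
        try: print(t,[(np.round(d["at"]).tolist(),round(d["confidence"],2)) for d in ctrl.spot_point(c,t)[:3]])
        except Exception as e: print(t,e)
save("scene",{"frame":ims[0]},s=1.5); save("top",{"frame":ims[1]},s=1.5)
E
```

```text
pics
0.0 [178.68287599 624.31678615 230.39952224] [3.14155333e+00 1.89479717e-03 1.29198359e+00] 85.12395050415938 [ 0.18197452 -0.03961886  1.15312674]
scene [ 932.94071996 -503.40263153  698.68529688] [-2.44883713  0.01406358  0.58017579] 390.29333974856013 253.7030778258062 191.9838202351265
console [([525.0, 173.0, 1.0], 0.85)]
paddle [([526.0, 127.0, 89.0], 0.53)]
fast_stop [([568.0, 197.0, 84.0], 0.9)]
start_top [([511.0, 238.0, 82.0], 0.49), ([521.0, 174.0, 3.0], 0.45)]
vase [([501.0, -145.0, 47.0], 0.82), ([524.0, 123.0, 89.0], 0.4)]
wheel [([501.0, -148.0, 3.0], 0.64)]
cup []
jar [([753.0, 192.0, -3.0], 0.67)]
bowl [([731.0, -376.0, -2.0], 0.97), ([758.0, -191.0, -4.0], 0.7), ([811.0, -26.0, -0.0], 0.67)]
top [ 395.87377313  -57.46589362 1259.66086811] [-2.95156047 -0.0191508  -1.5998939 ] 480.1113553377191 268.69268328809824 193.6775343777948
console [([518.0, 173.0, -0.0], 0.58)]
paddle [([528.0, 122.0, 88.0], 0.63)]
fast_stop [([567.0, 190.0, 88.0], 0.7), ([757.0, -188.0, -2.0], 0.15)]
start_top [([509.0, 245.0, 82.0], 0.45)]
vase [([502.0, -147.0, 44.0], 0.87)]
wheel []
cup [([447.0, 140.0, 60.0], 0.62)]
jar [([753.0, 198.0, -2.0], 0.82), ([516.0, 173.0, 1.0], 0.71)]
bowl [([811.0, -26.0, 0.0], 0.95), ([737.0, -381.0, 0.0], 0.83), ([758.0, -192.0, 1.0], 0.59)]
```

View pics/scene.png

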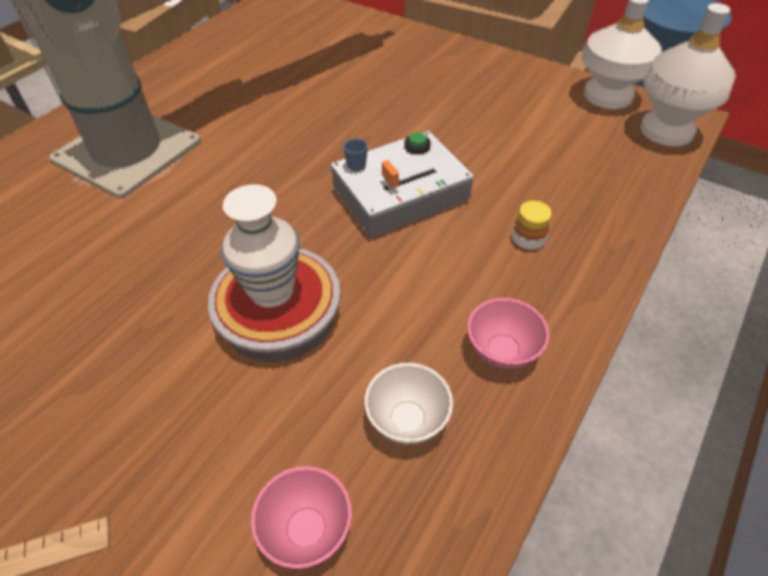

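View pics/top.png

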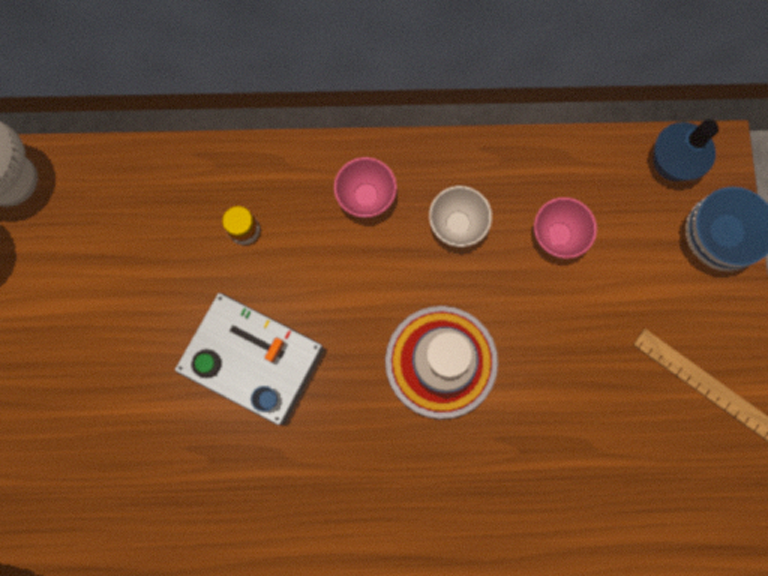

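The console is at the lower left of the top view (button near 205,363, paddle near 274,350, cup near 266,398). The white bowl at (460,216) is flanked by two pink look-alikes. There is only one console. Next I'll triangulate the button, the paddle and the console corners.

```bash
python3 - <<'E'
from h import *
fs={c:ctrl.get_image(c) for c in("scene","top")}
def cen(f,lo,hi,box):
    h=cv2.cvtColor(f["frame"],cv2.COLOR_RGB2HSV); m=cv2.inRange(h,lo,hi)
    k=np.zeros_like(m); x0,y0,x1,y1=box; k[y0:y1,x0:x1]=m[y0:y1,x0:x1]
    n,l,st,c=cv2.connectedComponentsWithStats(k); i=1+np.argmax(st[1:,4]); return c[i],st[i].tolist()
def tri(pp):
    A=[];b=[]
    for c,(u,v) in pp.items():
        f=fs[c];d=rot(f["orientation"])@[(u-f["cx"])/f["fx"],(v-f["cy"])/f["fy"],1];d/=np.linalg.norm(d);P=np.eye(3)-np.outer(d,d)
        A.append(P);b.append(P@f["origin"])
    return np.linalg.lstsq(np.vstack(A),np.hstack(b),rcond=None)[0]
box={"scene":(215,80,320,160),"top":(110,190,220,290)}
for n,lo,hi in(("button",(45,120,60),(85,255,255)),("paddle",(3,190,200),(13,255,255))):
    r={c:cen(fs[c],lo,hi,box[c]) for c in fs}; print(n,r); print(tri({c:r[c][0] for c in r}).round(1))
# console top by bright, low saturation
f=fs["top"];h=cv2.cvtColor(f["frame"],cv2.COLOR_RGB2HSV);m=cv2.inRange(h,(0,0,120),(180,70,255));k=np.zeros_like(m);k[190:290,110:220]=m[190:290,110:220]
k=cv2.morphologyEx(k,cv2.MORPH_OPEN,np.ones((3,3)))
pts=cv2.findNonZero(k); q=cv2.boxPoints(cv2.minAreaRect(pts)); print(q)
Q=np.array([onplane(f,u,v,60) for u,v in q]); print(Q.round(1),np.linalg.norm(Q-np.roll(Q,1,0),axis=1).round(1),Q.mean(0).round(1))
e=np.roll(Q,-1,0)-Q; print(np.degrees(np.arctan2(e[:,1],e[:,0])).round(1))
save("con_s",fs["scene"],(205,75,325,160),4); save("con_t",f,(105,185,225,290),5)
E
```

```text
button {'scene': (array([277.97297297,  91.97297297]), [273, 90, 10, 5, 37]), 'top': (array([135.58333333, 241.55833333]), [130, 236, 12, 12, 120])}
[510.9 241.8  78.6]Traceback (most recent call last):
  File "<stdin>", line 15, in <module>
  File "<stdin>", line 6, in cen
    return _wrapfunc(a, 'argmax', axis=axis, out=out, **kwds)
    return bound(*args, **kwds)
ValueError: attempt to get argmax of an empty sequence
```

```bash
python3 - <<'E'
from h import *
f=ctrl.get_image("top");h=cv2.cvtColor(f["frame"],cv2.COLOR_RGB2HSV)
print("paddle hsv",h[233,182],f["frame"][233,182], "wood",h[280,130])
m=cv2.inRange(h,(0,0,110),(180,70,255));k=np.zeros_like(m);k[190:290,110:220]=m[190:290,110:220]
k=cv2.morphologyEx(k,cv2.MORPH_OPEN,np.ones((3,3)))
q=cv2.boxPoints(cv2.minAreaRect(cv2.findNonZero(k))); print(q)
Q=np.array([onplane(f,u,v,60) for u,v in q]); print(Q.round(1),np.linalg.norm(Q-np.roll(Q,-1,0),axis=1).round(1),Q.mean(0).round(1))
e=np.roll(Q,-1,0)-Q; print(np.degrees(np.arctan2(e[:,1],e[:,0])).round(1))
H=cv2.convexHull(cv2.findNonZero(k)); P=np.zeros_like(m); cv2.fillConvexPoly(P,H,255); P=cv2.erode(P,np.ones((5,5)))
o=cv2.bitwise_and(P,cv2.inRange(h,(0,150,140),(16,255,255)))
c=cv2.connectedComponentsWithStats(o); i=1+np.argmax(c[2][1:,4]); print(c[2][i],c[3][i],onplane(f,*c[3][i],98))
s=ctrl.get_image("scene");
for t in("paddle",):
  for n in("top","scene"):
    r=ctrl.regions_of(n,t)
    for d in r[:2]:
        y,x=np.nonzero(d["region"]); print(n,d["confidence"],len(x),x.mean(),y.mean())
save("con_s",s,(205,75,325,160),4); save("con_t",f,(105,185,225,290),5)
E
```

```text
paddle hsv [ 13 238 233] [233 112  16] wood [ 12 191 132]
[[115.966194 246.79178 ]
 [144.15125  192.98396 ]
 [214.363    229.76157 ]
 [186.17795  283.5694  ]]
[[501.6 295.   60. ]
 [635.7 228.2  60. ]
 [537.4  51.5  60. ]
 [407.  121.4  60. ]] [149.8 202.2 148.  197.7] [520.4 174.   60. ]
[ -26.5 -119.1  151.8   61.4]
[177 226  11  15  86] [182.03488372 232.6744186 ] [527.96228698 126.10338596  98.        ]
scene 0.61 120 259.5416666666667 115.25833333333334
```

View pics/con_t.png

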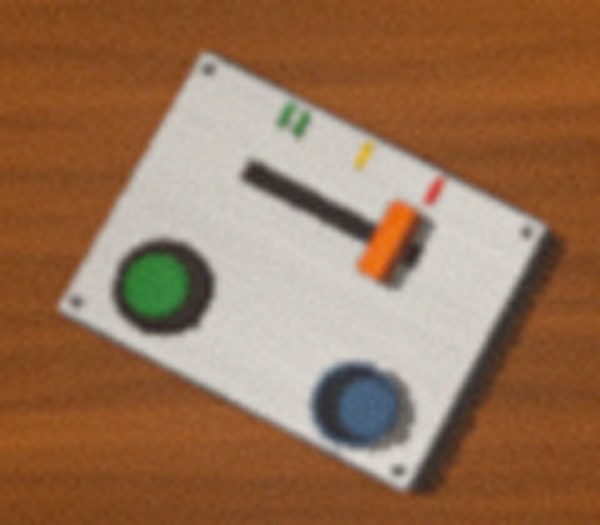

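```bash
python3 -m creep '[{"hand":0,"travel":[-5,5.5,0],"angular":[0,0,3]},{"hand":0,"travel":[-42,46.5,2],"angular":[0,0,12.5]},{"hand":0,"travel":[-42,46.5,2],"angular":[0,0,12.5]},{"hand":0,"travel":[-42,46.5,2],"angular":[0,0,12.5]},{"hand":0,"travel":[-42,46.5,2],"angular":[0,0,12.5]},{"hand":0,"travel":[-42,46.5,2],"angular":[0,0,12.5]},{"hand":0,"travel":[-42,46.5,2],"angular":[0,0,12.5]},{"hand":0,"travel":[-42,46.5,2],"angular":[0,0,12.5]},{"hand":0,"travel":[-42,46.5,2],"angular":[0,0,12.5]},{"hand":0,"travel":[-42,46.5,2],"angular":[0,0,12.5]},{"hand":0,"travel":[-42,46.5,2],"angular":[0,0,12.5]},{"hand":0,"travel":[-42,46.5,2],"angular":[0,0,12.5]},{"hand":0,"travel":[-42,46.5,2],"angular":[0,0,12.5]},{"hand":0,"travel":[-42,46.5,2],"angular":[0,0,12.5]},{"hand":0,"travel":[-42,46.5,2],"angular":[0,0,12.5]},{"hand":0,"travel":[-42,46.5,2],"angular":[0,0,12.5]},{"hand":0,"travel":[-42,46.5,2],"angular":[0,0,12.5]},{"hand":0,"travel":[-42,46.5,2],"angular":[0,0,12.5]}]'
python3 - <<'E'
from h import *
s=ctrl.read_state(); print(s["clock"],s["eef_pos"],s["tool_rot"],s["width"],s["force"])
f=ctrl.get_image("wrist"); print(f["origin"])
save("w1",f)
c=np.array([520.5,174,0]);a=np.radians(-28.5);M=R.from_euler('z',a).as_matrix()
for n,p in dict(btn=(-40,55,78),pad=(30,-40,102),fast=(30,40,102),red=(63,-40,60),yel=(63,0,60),grn=(63,40,60)).items(): print(n,proj(f,c+M@p).round(1))
E
```

```text
clock: 3.1
eef_pos: [509.9, 94.4, 211.4]
tool_rot: [-3.141, -0.0, 1.076]
force: [-0.4, -0.8, 1.1]
width: -0.3
3.1 [509.85407656  94.43642601 211.38145908] [-3.14127266e+00 -2.69059699e-04  1.07610251e+00] -0.26817906123421925 [-0.35476291 -0.82314462  1.1078881 ]
[450.51101077 126.97247784 354.9550128 ]
btn [417.7  98.8]
pad [298.8 191.3]
fast [401.  191.6]
red [291.7 213.7]
yel [334.7 213.8]
grn [377.8 213.9]
```

View pics/w1.png

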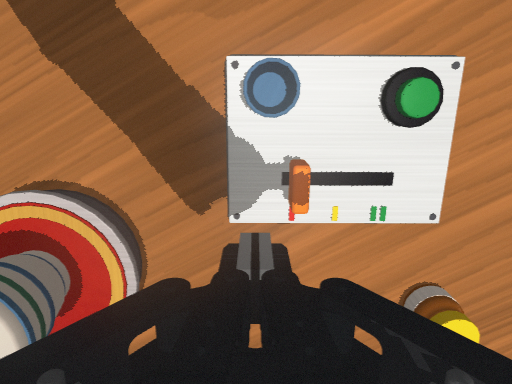

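The wrist view matches the prediction: button at (421,98), paddle at (302,188), yellow mark at (335,213) and green marks at (378,213). The closed fingers are on the paddle's -y side with about 13 mm clearance, so I'll descend.

```bash
python3 -m creep '[{"hand":0,"travel":[0,0,5],"angular":[0,0,0]},{"hand":0,"travel":[0,0,9],"angular":[0,0,0]},{"hand":0,"travel":[0,0,11.5],"angular":[0,0,0]},{"hand":0,"travel":[0,0,12.7],"angular":[0,0,0]},{"hand":0,"travel":[0,0,12.7],"angular":[0,0,0]},{"hand":0,"travel":[0,0,12.7],"angular":[0,0,0]}]'
```

```text
clock: 3.75
eef_pos: [510.7, 94.5, 85.2]
tool_rot: [3.141, -0.001, 1.076]
force: [1.0, 0.8, -0.5]
width: -0.3
```

```bash
python3 -m creep '[{"hand":0,"travel":[0.8,0,0],"angular":[0,0,0]},{"hand":0,"travel":[1.6,0,0],"angular":[0,0,0]},{"hand":0,"travel":[2.4,0,0],"angular":[0,0,0]},{"hand":0,"travel":[3.2,0,0],"angular":[0,0,0]},{"hand":0,"travel":[4,0,0],"angular":[0,0,0]},{"hand":0,"travel":[4.8,0,0],"angular":[0,0,0]},{"hand":0,"travel":[5.6,0,0],"angular":[0,0,0]},{"hand":0,"travel":[6.4,0,0],"angular":[0,0,0]},{"hand":0,"travel":[7.2,0,0],"angular":[0,0,0]},{"hand":0,"travel":[7.8,0,0],"angular":[0,0,0]},{"hand":0,"travel":[8.2,0,0],"angular":[0,0,0]},{"hand":0,"travel":[8.6,0,0],"angular":[0,0,0]},{"hand":0,"travel":[8.6,0,0],"angular":[0,0,0]},{"hand":0,"travel":[8.6,0,0],"angular":[0,0,0]}]'
```

```text
clock: 5.15
eef_pos: [551.6, 170.2, 85.3]
tool_rot: [3.14, -0.001, 1.076]
force: [-0.2, -2.5, 0.6]
width: -0.0
```

```bash
python3 - <<'E'
from h import *
s=ctrl.read_state();M=R.from_euler('z',np.radians(-28.5)).as_matrix();c=np.array([520.5,174,0])
print((M.T@(s["eef_pos"]-c)).round(1),(M.T@s["force"]).round(1))
f=ctrl.get_image("wrist"); save("w2",f)
E
```

```text
[29.2 11.5 85.3] [ 1.  -2.3  0.6]
```

View pics/w2.png

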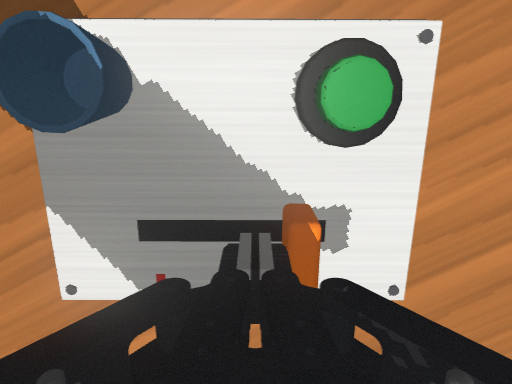

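The fingers (258,250) are against the paddle (300,240), which is near the end of the slot. I'll push on in small steps to the stop.

```bash
python3 -m creep '[{"hand":0,"travel":[0.3,0,0],"angular":[0,0,0]},{"hand":0,"travel":[0.6,0,0],"angular":[0,0,0]},{"hand":0,"travel":[0.8,0,0],"angular":[0,0,0]},{"hand":0,"travel":[0.8,0,0],"angular":[0,0,0]},{"hand":0,"travel":[0.8,0,0],"angular":[0,0,0]}]'; python3 -c "
from h import *
s=ctrl.read_state();M=R.from_euler('z',np.radians(-28.5)).as_matrix();c=np.array([520.5,174,0])
print((M.T@(s['eef_pos']-c)).round(1),(M.T@s['force']).round(1))"
```

```text
clock: 5.7
eef_pos: [554.9, 176.7, 85.3]
tool_rot: [3.141, -0.0, 1.076]
force: [-3.0, -5.7, 4.0]
width: -0.1
[28.9 18.8 85.3] [ 0.1 -6.4  4. ]
```

```bash
python3 -m creep '[{"hand":0,"travel":[0.3,0,0],"angular":[0,0,0]},{"hand":0,"travel":[0.5,0,0],"angular":[0,0,0]},{"hand":0,"travel":[0.6,0,0],"angular":[0,0,0]},{"hand":0,"travel":[0.6,0,0],"angular":[0,0,0]},{"hand":0,"travel":[0.6,0,0],"angular":[0,0,0]}]'; python3 -c "
from h import *
s=ctrl.read_state();M=R.from_euler('z',np.radians(-28.5)).as_matrix();c=np.array([520.5,174,0])
print((M.T@(s['eef_pos']-c)).round(1),(M.T@s['force']).round(1))"
```

```text
clock: 6.2
eef_pos: [555.0, 177.0, 85.3]
tool_rot: [-3.139, 0.009, 1.073]
force: [-6.9, -12.4, 9.7]
width: 0.2
[28.9 19.1 85.3] [ -0.2 -14.2   9.7]
```

It stops hard at 14 N, twice the hump force, where the end stop should be. I'll back off, rise and verify.

```bash
python3 -m creep '[{"hand":0,"travel":[-0.8,0,0],"angular":[0,0,0]},{"hand":0,"travel":[-2,0,0],"angular":[0,0,0]},{"hand":0,"travel":[-3,0,0],"angular":[0,0,0]},{"hand":0,"travel":[-3,0,0],"angular":[0,0,0]},{"hand":0,"travel":[-3,0,-4],"angular":[0,0,0]},{"hand":0,"travel":[-3,0,-8],"angular":[0,0,0]},{"hand":0,"travel":[-3,0,-11],"angular":[0,0,0]},{"hand":0,"travel":[-3,0,-11],"angular":[0,0,0]},{"hand":0,"travel":[-3,0,-11],"angular":[0,0,0]}]'
python3 - <<'E'
from h import *
s=ctrl.read_state();M=R.from_euler('z',np.radians(-28.5)).as_matrix();c=np.array([520.5,174,0])
p=s["eef_pos"];print((M.T@(p-c)).round(1),(M.T@s["force"]).round(1))
f=ctrl.get_image("wrist"); save("w3",f)
for n,q in dict(btn=(-40,55,78),fast=(30,40,102),f8=(30,32,102)).items(): print(n,proj(f,c+M@q).round(1))
h=cv2.cvtColor(f["frame"],cv2.COLOR_RGB2HSV);m=cv2.inRange(h,(45,120,60),(85,255,255))
k=cv2.connectedComponentsWithStats(m); i=1+np.argmax(k[2][1:,4]); b=onplane(f,*k[3][i],79); print(k[2][i],b)
T=rot(s["tool_rot"]); print("to button, tool cm",(T.T@(b-p)/10).round(2))
print([(d["at"],d["confidence"]) for n in("paddle","start_top") for d in ctrl.spot_point("wrist",n)[:2]])
E
```

```text
clock: 7.1
eef_pos: [541.7, 152.1, 196.1]
tool_rot: [-3.14, 0.007, 1.074]
force: [-0.7, 0.3, -0.5]
width: 0.3
[ 29.1  -9.1 196.1] [-0.7 -0.  -0.5]
btn [340.6  97.9]
fast [321.5 196.4]
f8 [310.6 196.4]
[ 321   75   41   43 1344] [510.65099862 242.36249102  79.        ]
to button, tool cm [ 6.52 -7.02 11.67]
[([566.2, 198.6, 90.7], 0.72), ([567.9, 193.7, 87.3], 0.68), ([509.2, 240.6, 83.0], 0.61)]
```

View pics/w3.png

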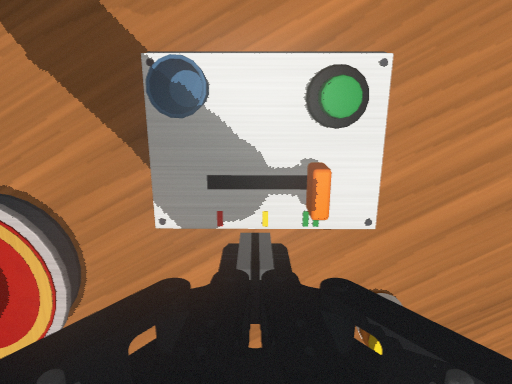

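The paddle is at (321,193), and the predicted home position is (321,196), so it is at the double green mark. Next I'll move above the button.

```bash
python3 -m creep '[{"hand":0,"travel":[3,-3.3,0],"angular":[0,0,0]},{"hand":0,"travel":[6.5,-7,0],"angular":[0,0,0]},{"hand":0,"travel":[6.5,-7,0],"angular":[0,0,0]},{"hand":0,"travel":[6.5,-7,4],"angular":[0,0,0]},{"hand":0,"travel":[6.5,-7,8],"angular":[0,0,0]},{"hand":0,"travel":[6.5,-7,10],"angular":[0,0,0]},{"hand":0,"travel":[6.5,-7,10],"angular":[0,0,0]},{"hand":0,"travel":[6.5,-7,10],"angular":[0,0,0]}]'
```

```text
clock: 8.05
eef_pos: [508.9, 241.0, 93.3]
tool_rot: [-3.137, 0.011, 1.073]
force: [-0.2, 0.8, -0.2]
width: -0.4
```

```bash
python3 -m creep '[{"hand":0,"travel":[0,0,0.5],"angular":[0,0,0]},{"hand":0,"travel":[0,0,1],"angular":[0,0,0]},{"hand":0,"travel":[0,0,1.4],"angular":[0,0,0]},{"hand":0,"travel":[0,0,1.7],"angular":[0,0,0]},{"hand":0,"travel":[0,0,1.7],"angular":[0,0,0]},{"hand":0,"travel":[0,0,1.7],"angular":[0,0,0]}]'
```

```text
clock: 8.65
eef_pos: [509.4, 241.2, 76.9]
tool_rot: [-3.138, 0.01, 1.073]
force: [0.8, 0.6, 4.1]
width: 0.5
```

Contact, at about 4 N. I'll press on down to the hard stop.

```bash
python3 -m creep '[{"hand":0,"travel":[0,0,0.3],"angular":[0,0,0]},{"hand":0,"travel":[0,0,0.5],"angular":[0,0,0]},{"hand":0,"travel":[0,0,0.7],"angular":[0,0,0]},{"hand":0,"travel":[0,0,0.7],"angular":[0,0,0]},{"hand":0,"travel":[0,0,0.7],"angular":[0,0,0]}]'
```

```text
clock: 9.15
eef_pos: [509.6, 241.4, 75.3]
tool_rot: [-3.138, 0.008, 1.073]
force: [-9.6, -3.8, 47.2]
width: -0.1
```

That is the hard stop, at 47 N with only 1.6 mm more travel, so the button is fully down. I'll lift away and check.

```bash
python3 -m creep '[{"hand":0,"travel":[0,0,-0.5],"angular":[0,0,0]},{"hand":0,"travel":[0,0,-2],"angular":[0,0,0]},{"hand":0,"travel":[0,0,-6],"angular":[0,0,0]},{"hand":0,"travel":[0,0,-11],"angular":[0,0,0]},{"hand":0,"travel":[-4,0,-15],"angular":[0,0,0]},{"hand":0,"travel":[-6,3,-15],"angular":[0,0,0]},{"hand":0,"travel":[-6,3,-15],"angular":[0,0,0]},{"hand":0,"travel":[-6,3,-15],"angular":[0,0,0]},{"hand":0,"travel":[-6,3,-15],"angular":[0,0,0]}]'
python3 - <<'E'
from h import *
M=R.from_euler('z',np.radians(-28.5)).as_matrix();c=np.array([520.5,174,0])
s=ctrl.read_state(); print(s["force"].round(1) if hasattr(s["force"],'round') else s["force"])
f=ctrl.get_image("wrist"); save("w4",f)
for n,q in dict(btn=(-40,55,79),btn_down=(-40,55,73),fast=(30,40,102)).items(): print(n,proj(f,c+M@q).round(1))
h=cv2.cvtColor(f["frame"],cv2.COLOR_RGB2HSV);k=cv2.connectedComponentsWithStats(cv2.inRange(h,(45,120,60),(85,255,255))); i=1+np.argmax(k[2][1:,4]); print("seen btn",k[3][i],k[2][i])
for n in("scene","top"):
    ctrl.get_image(n)
    for t in("vase","cup","jar","bowl","paddle","start_top"): print(n,t,[(np.round(d["at"]).tolist(),round(d["confidence"],2)) for d in ctrl.spot_point(n,t)[:3]])
save("s4",ctrl.get_image("scene"),s=1.5)
E
```

```text
clock: 10.05
eef_pos: [507.5, 175.8, 225.0]
tool_rot: [-3.136, 0.008, 1.074]
force: [0.4, -0.0, 0.1]
width: 0.1
[ 0.4 -0.   0.1]
btn [324.6 148.6]
btn_down [323.3 147.6]
fast [307.6 234.3]
seen btn [324.94616977 147.55486542] [308 130  35  36 966]
scene vase [([501.0, -146.0, 47.0], 0.97)]
scene cup [([451.0, 139.0, 62.0], 0.64)]
scene jar [([755.0, 194.0, 0.0], 0.82)]
scene bowl [([812.0, -24.0, -0.0], 0.92), ([731.0, -375.0, -1.0], 0.77), ([755.0, -191.0, -4.0], 0.67)]
scene paddle [([565.0, 193.0, 93.0], 0.6)]
scene start_top [([510.0, 239.0, 82.0], 0.48)]
top vase [([502.0, -150.0, 45.0], 0.86)]
top cup [([450.0, 143.0, 59.0], 0.53)]
top jar [([756.0, 196.0, -2.0], 0.84), ([760.0, -192.0, 3.0], 0.69), ([502.0, -148.0, 46.0], 0.55)]
top bowl [([738.0, -375.0, 2.0], 0.96), ([759.0, -189.0, 0.0], 0.66), ([814.0, -25.0, 1.0], 0.63)]
top paddle [([566.0, 193.0, 89.0], 0.48)]
top start_top [([758.0, -190.0, 2.0], 0.35)]
```

View pics/w4.png

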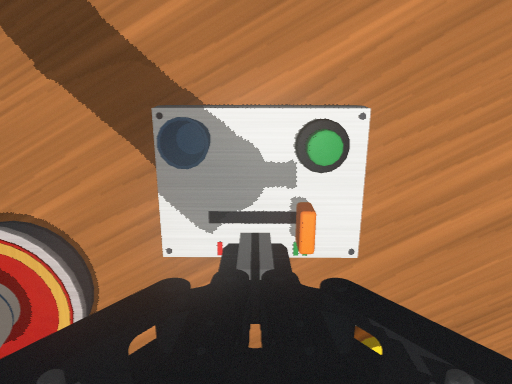

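View pics/s4.png

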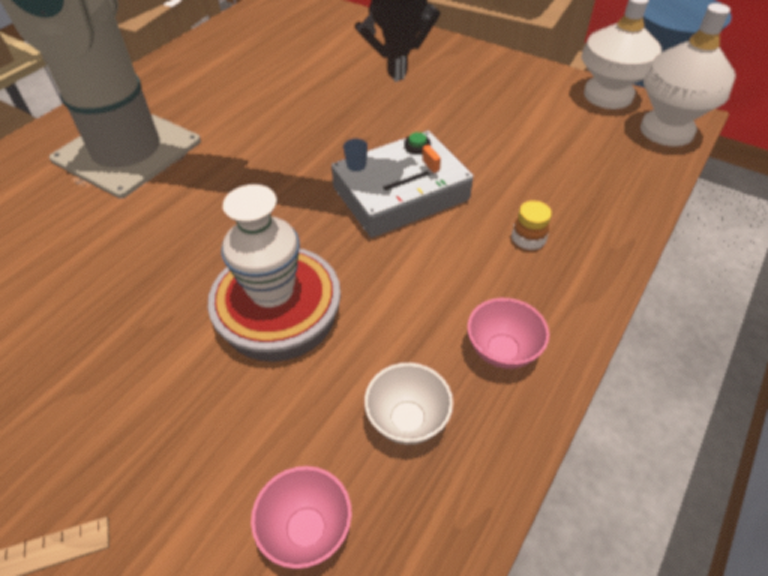

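The lever is home (wrist view 307,228, level with the double green mark). The button is up (325,148), the other objects haven't moved, and the gripper is clear, so I'm handing in.

```bash
python3 -c "
from cell import ctrl
print(ctrl.finish_job())"
```

```text
the job is handed in; nothing more can be done
None
```

I pushed the lever home with the outside of the closed fingers, then pressed the start button to its stop, let it come up again, and handed the job in. The arm finished clear of everything at about 10 s; the hand-in gives no verdict.

- **Lever:** it stopped hard at 14 N, twice the hump force. Both outside cameras put the paddle within about 2 mm of the computed home point, and the wrist view shows it at the double green mark.
- **Start button:** it went down to a hard stop at 47 N on the fingertips, after the lever was home. That it came up again rests mainly on the spring. The pictures are consistent with it being up, but in the wrist view up and fully down differ by only about 1 px.
- **Other objects:** the vase, jar and bowl read within about 4 mm of where they began, and the cup within about 5 mm between the two top views. That is about the detector's accuracy, and in the last picture all of them stand upright.
- **Clear of contact:** the last force reading was about 0.4 N, with the fingertips about 120 mm above the paddle and cup tops.
- **Disagreements:** in the last top view the detector missed the start button and reported a bowl instead, at low confidence. I ignored that reading.

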